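# Find the rattling spares case and hand it over

## Task

Three sealed blue spares cases stand half under the low shelf, and in one of them a steel ball has come loose. Draw a case out from under the shelf, lift it and give it a good shake; if it is silent, set it gently back down flat on the bench in the open or in its lane, and try the next. Present the one that rattles: finish while still holding it, level and still, with its middle above the yellow hand-over mark and its underside about 150 mm above the bench, the silent cases standing flat on the bench away from the mark and everything else on the bench left alone.

Things in the scene. Friction and masses are not known exactly. Their poses are not given: they have to be found in the camera images.
- case_a: sealed blue case, one of three alike: 120 (own x) x 60 (y) x 56 mm (z), white label. Origin: centre of underside. Shells 0.25 to 0.63 kg: weighing misleads. Just one hides a loose 40 mm, 260 g steel ball in a 92 x 52 x 48 mm space: long (100 mm) quick strokes lengthwise make it knock; tipped lengthwise by 0.3 rad it rolls to the low end and stays. The others are balanced.
- case_b: sealed blue case, one of three alike: 120 (own x) x 60 (y) x 56 mm (z), white label. Origin: centre of underside. Shells 0.25 to 0.63 kg: weighing misleads. Just one hides a loose 40 mm, 260 g steel ball in a 92 x 52 x 48 mm space: long (100 mm) quick strokes lengthwise make it knock; tipped lengthwise by 0.3 rad it rolls to the low end and stays. The others are balanced.
- case_c: sealed blue case, one of three alike: 120 (own x) x 60 (y) x 56 mm (z), white label. Origin: centre of underside. Shells 0.25 to 0.63 kg: weighing misleads. Just one hides a loose 40 mm, 260 g steel ball in a 92 x 52 x 48 mm space: long (100 mm) quick strokes lengthwise make it knock; tipped lengthwise by 0.3 rad it rolls to the low end and stays. The others are balanced.
- dock: fixed low shelf: board 70 (own x) x 400 mm (y), underside 64, top 72 mm up, bare, on 8 mm fins at y = -195, -65, 65, 195 mm. Each of the three lanes holds a case, lengthwise, flat on the bench, centre at about x = -50 mm: its front 70 to 80 mm sticks out, the rest is under the board. Origin: on the bench under its middle; x points away from the robot, cases come out to -x.
- mark: flat yellow hand-over mark on the bench beyond the dock, a disc 80 mm across, 2 mm thick, with a black dot in its middle. Origin under its centre.
- tube_rack: white test-tube rack with glass tubes, 60 x 160 x 110 mm, origin under its centre; bystander
- rotor_bucket: empty round blue rotor bucket, 48 mm across, 85 mm tall, origin under its centre; bystander
- amber_bottle: amber bottle, 64 mm across, 150 mm tall, origin under its centre; bystander
- jar: white jar with red lid, 70 mm across, 70 mm tall, origin under its centre; bystander
- rotor_key: steel wrench lying flat on the bench, about 200 mm long; bystander
- marker: black marker pen, 12 mm thick, about 120 mm long, lying on the bench; bystander
- rotor_nut: steel dome nut, 32 mm across, 30 mm tall, origin under its centre; bystander
Not all that is in view belongs to the job. Several things look just like the mark: the one meant starts nearest to the robot's base.

How it is judged:
By the outcome, as a careful person would: the job done as asked, in the order asked, and still so for the second after the job is handed in, while the arm keeps its last pose, push and grip.
It also fails if it takes over 72 s, if anything falls off the work surface, if the arm or the gripper's body presses on something with over 40 N, if the wrist force passes 120 N, or if a joint passes its speed limit or range.

## Robot

A 6-joint arm with a two-finger parallel gripper is mounted at the origin on the work surface. World frame = base frame: x ahead of the robot, y to its left, z up, the work surface at z = 0. Lengths are in m, angles in rad, forces in N, time in s.
With the tool pointing down it reaches from about 0.25 to 0.775 m from the base axis. Payload 4 kg.
Tool frame: the origin (TCP) lies at the very end of the fingers, on their centre line; the grasp point (between the pads) lies 19 mm behind it; z points along the fingers, y is the direction in which the jaws open and shut (so a half turn about z gives the same grasp; the last joint's range is limited). The gripper opens to 85 mm and grips with 20 to 120 N. Pads are 22 mm wide; open, the fingers measure 114 mm over their backs; the gripper's body (76 mm by 85 mm) begins 54 mm behind the grasp point. The pads swing forward as they close: fully open they stand 13 mm farther back than shut.
Start: joints at [1.001, 0.087, 1.371, -0, 1.684, -0.103], TCP at [0.248, 0.491, 0.194] pointing down, gripper open.
Joint ranges: [-3.1, 3.1], [-0.76, 2.03], [0.27, 2.55], [-1.08, 4.22], [0.17, 2.65], [-2.57, 2.57]. Speed limits (rad/s): [2.79, 2.79, 3.14, 3.14, 3.14, 3.14].

## Interface

Orientations are given as a unit quaternion [w, x, y, z].
In Python, from bench import status, optics, arm, outline_of gives the robot as it stands.
- The arm moves only by the tool servo_tool, never from a script. Its argument "increments" is a list of rows, each a list of 3 entries, a list of its own where there are three numbers: the turn, a rotation vector about the tool's x, y, z in rad, then the shift along the tool's x, y, z in mm, then the closure, from 0 (fully open) to 1 (shut). In form: [[[rx, ry, rz], [dx, dy, dz], grip], ...]. A call has exactly 8 rows; each row shifts and turns the pose as measured when the row begins, along the tool's axes as they then stand; what a row does not reach is not made up. A row lasts 1/8 s, in which the tool goes at most 62.5 mm and 10.7 degrees, less where a joint would pass 70% of its speed; a pose out of reach is approached as far as the arm can. A call with a gripper value outside its range is refused whole. The fingers move at their own pace and stop on an object; the grip force is fixed at half the most. Time passes only in rows, so rows that do not move let the fingers close, or fill a call up. It gives the time, the measured TCP pose, the force and the opening at its end, in the units of the state.
- status.read_state(): the state, without advancing time (a new reading comes with each control period).
- optics.camera(name): name is "scene" or "top"; returns a dict with "pixels" (480x640x3 uint8, red, green, blue), "vertical_fov" (degrees; the focal length in pixels is half the picture's height over the tangent of half this angle, whatever the lens; pixels are square), "cx", "cy" (the principal point, pixels), "R" (3x3) and "t" (3): a world point X has camera coordinates R X + t. Camera axes: x right, y down, z forward; pixel columns grow to the right and rows downward; lengths in m; the calibration is good to about 2 mm. A picture is of the moment at which its call begins. There is no depth.
- arm.hand_in(): hands the job in, once; it reports no verdict.
Trained networks look in a picture, given as the dict that the camera call returned (one of the last four; its "shot" number tells which), for a name from the list of things; names that differ only in an ending like _2 or _b are one class to them, and where a whole thing is asked for, a point or a joint stands for the part that bears it (a point fixed in the world has none). Each returns a list of dicts, best first, with "p" (0 to 1); they miss things now and then, are a little off and sometimes report something else, mostly with a low value. They report only what shows in the picture. A call takes as long as a camera call. They do not tell look-alikes from the thing itself.
- outline_of(name, picture): "region" (480x640 bool, what is visible of it) and "xy" ([column, row] in pixels, amid what is visible of it).
The state is a dict: "t": time; "q": joint angles; "qd": joint speeds; "effort": joint torques, N m; "eef_pos": TCP position; "tool_rot": TCP orientation; "wrist_force": force on the tool from outside, world axes, zero at the start; "torque": the same for the moment, N m; "grip_width": finger opening in m.
Only numpy, scipy, OpenCV 4.12 (cv2) and the standard library are available. Lean on these libraries where they do the work, as an engineer would, in place of code of your own. Each camera call takes 0.05 s, during which the arm holds its last target. There are 200 camera calls.

## Working session

There is one attempt and no reset: what is moved stays moved. The work goes in short steps, Python scripts to look and compute and a tool call to move; the robot and the scene stay as the last step left them, time stands still between calls to the robot, and variables do not carry over. Pictures are saved under pics/ and viewed, about 8 in all and at most 12, crops included, and the job is handed in when it is done.

Besides the shell and the picture viewer there is one more tool, called after "Call:" as name([rows], argument=value, ...), one row to a line, values as JSON. servo_tool: Moves the arm, as the interface text tells. Its arguments: {"type":"object","properties":{"increments":{"type":"array","items":{"type":"array"}}},"required":["increments"]}

```bash
ls; mkdir -p pics; cat > h.py <<'E'
import numpy as np,cv2
from bench import status,optics,arm,outline_of
def ray(p,uv,z):
    f=240/np.tan(np.radians(p["vertical_fov"])/2);R=np.array(p["R"]);t=np.array(p["t"])
    d=R.T@np.array([(uv[0]-p["cx"])/f,(uv[1]-p["cy"])/f,1.]);o=-R.T@t
    return o+d*(z-o[2])/d[2]
def proj(p,X):
    f=240/np.tan(np.radians(p["vertical_fov"])/2);c=np.array(p["R"])@X+np.array(p["t"])
    return c[:2]/c[2]*f+[p["cx"],p["cy"]]
def save(p,n): cv2.imwrite("pics/"+n+".png",p["pixels"][:,:,::-1])
E
python3 - <<'E'
from h import *
np.set_printoptions(precision=3,suppress=True)
s=status.read_state();print(s)
for n in("scene","top"):
    p=optics.camera(n);save(p,n)
    print(n,p["vertical_fov"],-np.array(p["R"]).T@p["t"])
    for k,z in(("case_a",.056),("dock",.072),("mark",.002),("tube_rack",.11),("rotor_bucket",.085),("amber_bottle",.15),("jar",.07),("rotor_key",.005),("marker",.01),("rotor_nut",.03)):
        for d in outline_of(k,p):
            if d["p"]<.3: continue
            m=d["region"].astype(np.uint8);c,sz,a=cv2.minAreaRect(cv2.findNonZero(m))
            print(k,round(d["p"],2),np.array(d["xy"]),m.sum(),"ctr",ray(p,c,z)[:2],[ray(p,q,z)[:2].round(3).tolist() for q in cv2.boxPoints((c,sz,a))] if k in("case_a","dock","mark") else "")
E
```

```text
pics
{'t': 0.0, 'q': array([ 1.001,  0.088,  1.372, -0.   ,  1.684, -0.103]), 'qd': array([-0.001,  0.   , -0.   , -0.001, -0.001,  0.001]), 'effort': array([  0.001, -35.187, -31.327,   0.   ,   0.011,   0.   ]), 'eef_pos': array([0.247, 0.491, 0.193]), 'tool_rot': array([-0.   ,  0.231,  0.973, -0.001]), 'wrist_force': array([ 0.474, -0.513, -0.398]), 'torque': array([-0.025, -0.004,  0.017]), 'grip_width': 0.08536640688251375}
scene 54.437939512291784 [ 1.126 -0.238  0.936]
case_a 0.81 [305.7 231.6] 825 ctr [ 0.551 -0.041] [[0.481, -0.083], [0.464, -0.005], [0.618, -0.001], [0.631, -0.074]]
case_a 0.61 [257.4 249.9] 732 ctr [ 0.565 -0.163] [[0.495, -0.204], [0.48, -0.138], [0.632, -0.124], [0.643, -0.186]]
case_a 0.61 [357.  209.5] 740 ctr [0.54  0.083] [[0.474, 0.036], [0.445, 0.116], [0.603, 0.128], [0.626, 0.053]]
dock 0.82 [320.6 252.8] 5155 ctr [ 0.6   -0.041] [[0.567, -0.235], [0.521, 0.178], [0.635, 0.162], [0.668, -0.228]]
dock 0.54 [307.1 229.4] 727 ctr [ 0.558 -0.045] [[0.486, -0.085], [0.47, -0.011], [0.626, -0.008], [0.638, -0.076]]
mark 0.82 [184.3 394.6] 1297 ctr [ 0
[... 1610 characters left out ...]
3], [0.744, -0.107], [0.666, -0.108], [0.666, -0.03]]
mark 0.78 [283.2 122.2] 1136 ctr [0.799 0.053] [[0.839, 0.093], [0.839, 0.014], [0.759, 0.013], [0.758, 0.092]]
tube_rack 0.72 [104.9 277. ] 2860 ctr [0.465 0.384] 
rotor_bucket 0.67 [137.9 172. ] 726 ctr [0.668 0.332] 
amber_bottle 0.62 [498.7 202. ] 1404 ctr [ 0.611 -0.349] 
amber_bottle 0.3 [450.  374.2] 303 ctr [ 0.301 -0.251] 
jar 0.95 [532.6 299.9] 1254 ctr [ 0.423 -0.438] 
rotor_key 0.64 [417.2 159.1] 793 ctr [ 0.723 -0.234] 
rotor_key 0.48 [264.3 260.8] 1196 ctr [0.497 0.094] 
marker 0.87 [449.9 372.3] 294 ctr [ 0.269 -0.292] 
rotor_nut 0.74 [388.1 249.1] 1243 ctr [ 0.523 -0.165] 
rotor_nut 0.58 [221.8 162.9] 176 ctr [0.7   0.181]
```

```bash
python3 - <<'E'
import cv2
a=cv2.imread("pics/top.png")
cv2.imwrite("pics/topcrop.png",cv2.resize(a[85:305,210:430],None,fx=2.7,fy=2.7,interpolation=2))
E
```

```text
(no output)
```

View pics/top.png

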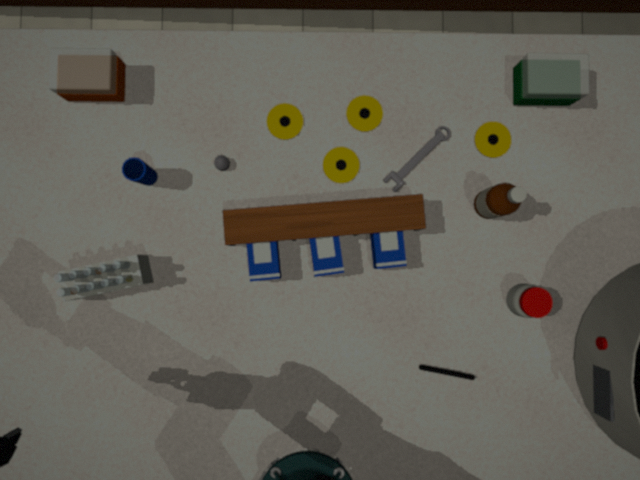

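View pics/topcrop.png

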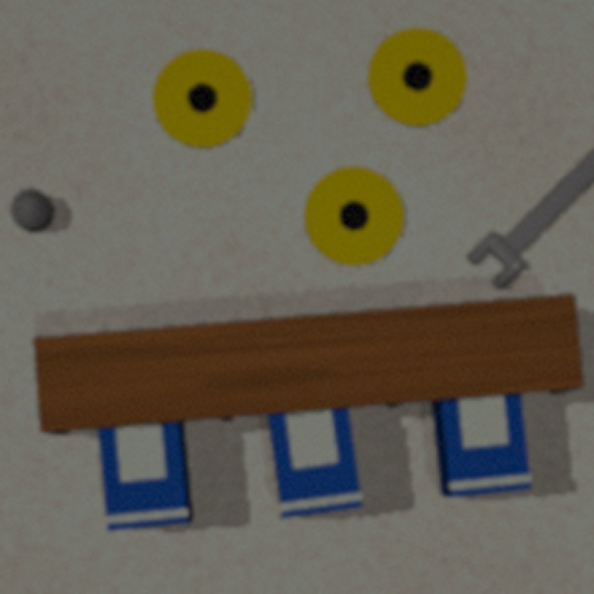

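The candidate marks are at px (341,164), (285,121), (364,113) and (493,139). The crop confirms that (341,164), at world (0.705, -0.069), is nearest to the base: 0.71 m away, against 0.80 m or more for the others. The three cases stick out from the dock at px (265,261), (328,256) and (387,251).

```bash
cat >> h.py <<'E'
from scipy.spatial.transform import Rotation as Ro
def down(yaw): # tool x along -(case x), z down
    x=-np.array([np.cos(yaw),np.sin(yaw),0]);z=np.array([0,0,-1.]);return Ro.from_matrix(np.c_[x,np.cross(z,x),z])
def plan(pos,yaw,n):
    s=status.read_state();q=s["tool_rot"];R=Ro.from_quat(np.r_[q[1:],q[0]]);p=np.array(s["eef_pos"])
    rv=(R.inv()*down(yaw)).as_rotvec();d=np.array(pos)-p
    print("t",s["t"],"p",p.round(4),"rotvec",rv.round(3),"world d",d.round(4),"F",s["wrist_force"].round(2),"T",s["torque"].round(3),"w",round(s["grip_width"],4),"q",s["q"].round(2))
    for i in range(n):
        print((rv/n).round(3).tolist(),((R.inv().apply(d/n))*1000).round(1).tolist()); R=R*Ro.from_rotvec(rv/n)
E
python3 -c "
from h import *
plan([.506,.091,.19],.09,8)"
```

```text
t 1.1 p [0.2475 0.4912 0.194 ] rotvec [ 0.     0.    -0.557] world d [ 0.2585 -0.4002 -0.004 ] F [ 0.23 -0.34 -0.39] T [-0.015  0.023 -0.032] w 0.0852 q [ 1.    0.09  1.37  0.    1.68 -0.1 ]
[0.0, 0.0, -0.07] [-51.4, -30.1, 0.5]
[0.0, 0.0, -0.07] [-49.1, -33.6, 0.5]
[0.0, 0.0, -0.07] [-46.7, -37.0, 0.5]
[0.0, 0.0, -0.07] [-44.0, -40.1, 0.5]
[0.0, 0.0, -0.07] [-41.1, -43.1, 0.5]
[0.0, 0.0, -0.07] [-38.0, -45.8, 0.5]
[0.0, 0.0, -0.07] [-34.7, -48.4, 0.5]
[0.0, 0.0, -0.07] [-31.3, -50.7, 0.5]
```

Call:
servo_tool([
  [[0, 0, -0.07], [-51, -30, 0], 0],
  [[0, 0, -0.07], [-49, -34, 0], 0],
  [[0, 0, -0.07], [-47, -37, 0], 0],
  [[0, 0, -0.07], [-44, -40, 0], 0],
  [[0, 0, -0.07], [-41, -43, 0], 0],
  [[0, 0, -0.07], [-38, -46, 0], 0],
  [[0, 0, -0.07], [-35, -48, 0], 0],
  [[0, 0, -0.07], [-31, -51, 0], 0],
])

```text
t: 2.1
eef_pos: [0.5169, 0.0866, 0.1948]
tool_rot: [0.003, -0.061, 0.998, 0.001]
wrist_force: [0.5, 0.5, 0.4]
grip_width: 0.0855
```

```bash
python3 -c "
from h import *
plan([.506,.091,.1],.09,4)"
```

```text
t 2.1 p [0.5169 0.0866 0.1948] rotvec [0.002 0.005 0.032] world d [-0.0109  0.0044 -0.0948] F [0.51 0.53 0.42] T [0.036 0.003 0.036] w 0.0855 q [ 0.06  0.02  1.43  0.    1.68 -1.64]
[0.001, 0.001, 0.008] [2.7, 1.4, 23.7]
[0.001, 0.001, 0.008] [2.7, 1.4, 23.7]
[0.001, 0.001, 0.008] [2.7, 1.4, 23.7]
[0.001, 0.001, 0.008] [2.6, 1.4, 23.7]
```

Call:
servo_tool([
  [[0, 0, 0.015], [4, 2, 25], 0],
  [[0, 0, 0.015], [4, 2, 30], 0],
  [[0, 0, 0], [3, 0, 30], 0],
  [[0, 0, 0], [0, 0, 20], 0],
  [[0, 0, 0], [0, 0, 0], 0],
  [[0, 0, 0], [0, 0, 0], 0],
  [[0, 0, 0], [0, 0, 0], 0],
  [[0, 0, 0], [0, 0, 0], 0],
])

```text
t: 3.1
eef_pos: [0.511, 0.0841, 0.0904]
tool_rot: [0.006, -0.041, 0.999, 0.001]
wrist_force: [0.5, 0.3, 0.2]
grip_width: 0.0853
```

```bash
python3 -c "
from h import *
plan([.506,.091,.013],.09,4)
p=optics.camera('top');save(p,'t2')
a=cv2.imread('pics/t2.png');cv2.imwrite('pics/t2c.png',cv2.resize(a[190:310,220:420],None,fx=3,fy=3,interpolation=2))"
```

```text
t 3.1 p [0.511  0.0841 0.0904] rotvec [ 0.001  0.013 -0.009] world d [-0.005   0.0069 -0.0774] F [0.49 0.26 0.22] T [ 0.039 -0.038  0.041] w 0.0853 q [ 0.05  0.05  1.62  0.    1.46 -1.6 ]
[0.0, 0.003, -0.002] [1.4, 1.8, 19.3]
[0.0, 0.003, -0.002] [1.3, 1.8, 19.3]
[0.0, 0.003, -0.002] [1.2, 1.8, 19.3]
[0.0, 0.003, -0.002] [1.2, 1.8, 19.3]
```

View pics/t2c.png

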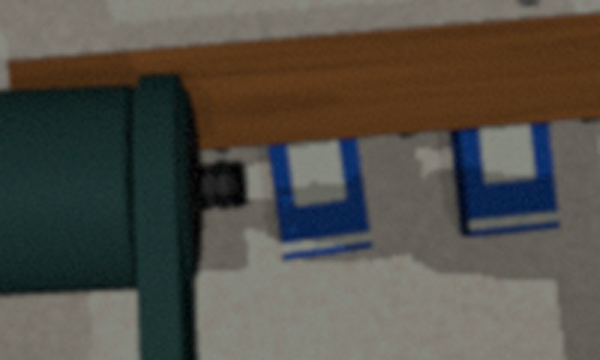

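The crop shows the arm hiding case A. Cases B (px ~320,200) and C (~508,180) are untouched, so I'm continuing down on the measured pose.

Call:
servo_tool([
  [[0, 0.006, -0.004], [3, 4, 10], 0],
  [[0, 0.006, -0.004], [3, 4, 25], 0],
  [[0, 0, 0], [0, 0, 25], 0],
  [[0, 0, 0], [0, 0, 17], 0],
  [[0, 0, 0], [0, 0, 0], 0],
  [[0, 0, 0], [0, 0, 0], 0],
  [[0, 0, 0], [0, 0, 0], 0],
  [[0, 0, 0], [0, 0, 0], 0],
])

```text
t: 4.15
eef_pos: [0.5062, 0.093, 0.0129]
tool_rot: [0.003, -0.045, 0.999, 0.001]
wrist_force: [-0.8, 0.7, 0.1]
grip_width: 0.0855
```

```bash
python3 -c "
from h import *
plan([.506,.091,.013],.09,2)"
```

```text
t 4.15 p [0.5062 0.093  0.0129] rotvec [0.002 0.005 0.001] world d [-0.0002 -0.002   0.0001] F [-0.76  0.65  0.11] T [-0.014 -0.007 -0.002] w 0.0855 q [ 0.07  0.11  1.71  0.    1.31 -1.59]
[0.001, 0.003, 0.0] [0.2, -1.0, -0.0]
[0.001, 0.003, 0.0] [0.2, -1.0, -0.0]
```

Call:
servo_tool([
  [[0, 0, 0], [0, -1, 0], 1],
  [[0, 0, 0], [0, 0, 0], 1],
  [[0, 0, 0], [0, 0, 0], 1],
  [[0, 0, 0], [0, 0, 0], 1],
  [[0, 0, 0], [0, 0, 0], 1],
  [[0, 0, 0], [0, 0, 0], 1],
  [[0, 0, 0], [0, 0, 0], 1],
  [[0, 0, 0], [0, 0, 0], 1],
])

```text
t: 5.15
eef_pos: [0.5105, 0.0918, 0.0189]
tool_rot: [0.008, -0.045, 0.999, 0.001]
wrist_force: [-0.9, -0.1, 1.7]
grip_width: -0.0003
```

Call:
servo_tool([
  [[0, 0, 0], [10, 0, -0.5], 1],
  [[0, 0, 0], [20, 0, -0.5], 1],
  [[0, 0, 0], [20, 0, 0], 1],
  [[0, 0, 0], [20, 0, 0], 1],
  [[0, 0, 0], [20, 0, 0], 1],
  [[0, 0, 0], [10, 0, 0], 1],
  [[0, 0, 0], [0, 0, 0], 1],
  [[0, 0, 0], [0, 0, 0], 1],
])

```text
t: 6.15
eef_pos: [0.4045, 0.0825, 0.0169]
tool_rot: [0.007, -0.045, 0.999, 0.001]
wrist_force: [-0.2, -0.0, -0.1]
grip_width: 0.0
```

```bash
python3 -c "
from h import *
plan([.407,.084,.2],.09,6)"
```

```text
t 6.15 p [0.4045 0.0825 0.0169] rotvec [0.001 0.013 0.001] world d [0.0025 0.0015 0.1831] F [-0.15 -0.05 -0.14] T [-0.06  -0.009 -0.042] w 0.0 q [ 0.06 -0.13  1.94  0.    1.31 -1.6 ]
[0.0, 0.002, 0.0] [-0.8, 0.3, -30.5]
[0.0, 0.002, 0.0] [-0.8, 0.2, -30.5]
[0.0, 0.002, 0.0] [-0.7, 0.2, -30.5]
[0.0, 0.002, 0.0] [-0.6, 0.2, -30.5]
[0.0, 0.002, 0.0] [-0.6, 0.2, -30.5]
[0.0, 0.002, 0.0] [-0.5, 0.2, -30.5]
```

The gripper closed to 0, so it isn't holding a case. I'm lifting and taking a picture.

Call:
servo_tool([
  [[0, 0, 0], [10, 0, -20], 1],
  [[0, 0, 0], [30, 0, -50], 1],
  [[0, 0, 0], [30, 0, -50], 1],
  [[0, 0, 0], [30, 30, -40], 1],
  [[0, 0, 0], [0, 40, 0], 1],
  [[0, 0, 0], [0, 40, 0], 0],
  [[0, 0, 0], [0, 0, 0], 0],
  [[0, 0, 0], [0, 0, 0], 0],
])

```text
t: 7.15
eef_pos: [0.2952, 0.1859, 0.1845]
tool_rot: [0.01, -0.044, 0.999, 0.003]
wrist_force: [0.2, 0.1, -0.3]
grip_width: 0.0541
```

```bash
python3 -c "
from h import *
p=optics.camera('scene');save(p,'s3');q=optics.camera('top');save(q,'t3')
a=p['pixels'][:,:,::-1][60:380,150:550];b=q['pixels'][:,:,::-1][140:340,200:450]
cv2.imwrite('pics/c3.png',np.vstack([cv2.resize(a,(500,400)),cv2.resize(b,(500,200))][0:1]+[cv2.resize(b,(500,200))]))
for n,P in(('scene',p),('top',q)):
  for d in outline_of('case_a',P):print(n,d['p'],d['xy'],ray(P,d['xy'],.056))
"
```

```text
scene 0.89 [357.5, 212.9] [0.50143014 0.08554434 0.056     ]
scene 0.76 [307.1, 230.5] [ 0.50897124 -0.04543787  0.056     ]
scene 0.62 [261.0, 250.8] [ 0.52659841 -0.16210396  0.056     ]
top 0.95 [328.9, 253.8] [ 0.51150656 -0.04196964  0.056     ]
top 0.92 [264.9, 262.6] [0.49305974 0.0862295  0.056     ]
top 0.75 [387.4, 247.9] [ 0.52411437 -0.15955878  0.056     ]
```

View pics/c3.png

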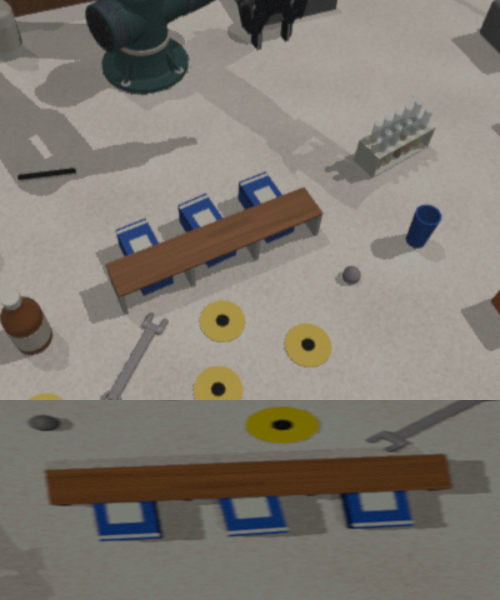

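```bash
python3 -c "
from h import *
s=status.read_state();X=s['eef_pos'];print(X,s['grip_width'],s['q'])
a=cv2.imread('pics/s3.png');P=optics.camera('scene');T=optics.camera('top')
b=cv2.imread('pics/t3.png')
for im,p in((a,P),(b,T)):
  u=proj(p,X);print(u);cv2.circle(im,tuple(int(v) for v in u),2,(0,0,255),-1)
  # gripper axis back
  q=s['tool_rot'];R=Ro.from_quat(np.r_[q[1:],q[0]])
  for k in(-.05,-.1):
    v=proj(p,X+R.apply([0,0,k]));cv2.circle(im,tuple(int(w) for w in v),2,(0,255,0),-1)
  for k in(-.04,.04):
    v=proj(p,X+R.apply([0,k,0]));cv2.circle(im,tuple(int(w) for w in v),2,(255,255,0),-1)
  w=proj(p,X)
  c=[int(w[0]),int(w[1])]; globals().setdefault('o',[]).append(cv2.resize(im[max(c[1]-90,0):max(c[1]-90,0)+160,c[0]-80:c[0]+80],(400,400),interpolation=2))
cv2.imwrite('pics/c4.png',np.hstack(o))
"
```

```text
[0.29514891 0.18525628 0.18427733] 0.08199359588024453 [ 3.99246833e-01 -3.95270503e-01  1.80781653e+00 -1.79829766e-03
  1.70856129e+00 -1.25687733e+00]
[365.53502303 107.92405887]
[197.58264716 378.72767775]
```

View pics/c4.png

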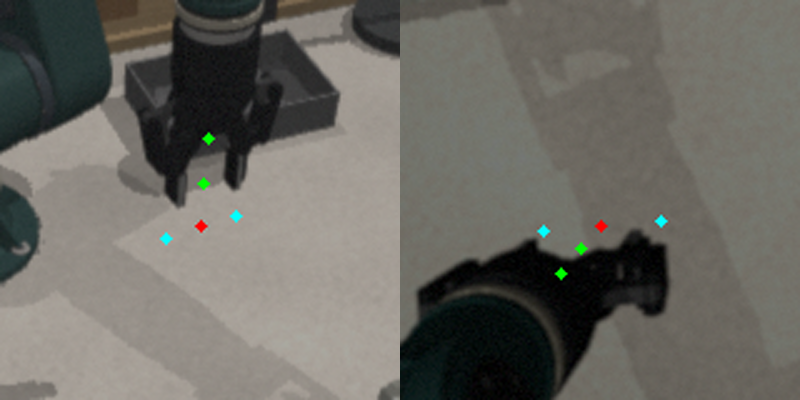

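Call:
servo_tool([
  [[0, 0, 0], [0, 0, 0], 1],
  [[0, 0, 0], [0, 0, 0], 1],
  [[0, 0, 0], [0, 0, 0], 1],
  [[0, 0, 0], [0, 0, 0], 1],
  [[0, 0, 0], [0, 0, 0], 1],
  [[0, 0, 0], [0, 0, 0], 1],
  [[0, 0, 0], [0, 0, 0], 1],
  [[0, 0, 0], [0, 0, 0], 1],
])

```text
t: 8.45
eef_pos: [0.2953, 0.1847, 0.1842]
tool_rot: [0.01, -0.042, 0.999, 0.003]
wrist_force: [0.5, -0.4, -0.5]
grip_width: 0.0001
```

```bash
python3 -c "
from h import *
P=optics.camera('scene');s=status.read_state();T=optics.camera('top');X=s['eef_pos'];print(X,s['grip_width'],s['q'])
q=s['tool_rot'];R=Ro.from_quat(np.r_[q[1:],q[0]]);o=[]
for p in(P,T):
  im=p['pixels'][:,:,::-1].copy();w=proj(p,X).astype(int);y0=max(w[1]-50,0);x0=w[0]-40
  c=cv2.resize(im[y0:y0+80,x0:x0+80],(400,400),interpolation=2);print('crop',x0,y0)
  for k,col in((0,(0,0,255)),(-.02,(0,255,255)),(-.04,(0,255,0)),(-.06,(255,255,0))):
    v=(proj(p,X+R.apply([0,0,k]))-[x0,y0])*5;cv2.circle(c,tuple(int(z) for z in v),3,col,-1)
  o.append(c)
cv2.imwrite('pics/c5.png',np.hstack(o))
"
```

```text
[0.295271   0.18467527 0.18427601] 1.2906953385838783e-05 [ 3.97493811e-01 -3.95995587e-01  1.80830127e+00 -1.74283752e-03
  1.70856824e+00 -1.25703193e+00]
crop 325 58
crop 157 328
```

View pics/c5.png

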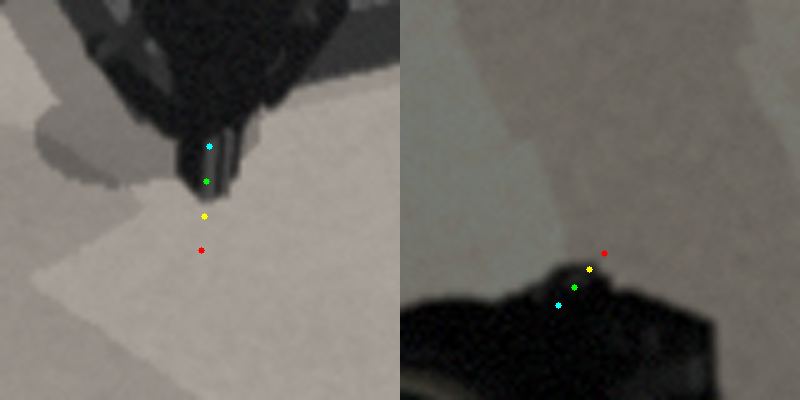

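The tip ends about 38 mm behind the reported TCP in both views. The missed grasp agrees: the shut tips slid on the case top (56 mm) while the TCP read z of about 0.018. I'll apply a -38 mm offset along the tool axis and re-measure case A, since it may have been nudged.

```bash
python3 -c "
from h import *
p=optics.camera('top')
for d in outline_of('case_a',p):
  c,sz,a=cv2.minAreaRect(cv2.findNonZero(d['region'].astype(np.uint8)));print(d['p'],[ray(p,q,.056)[:2].round(3).tolist() for q in cv2.boxPoints((c,sz,a))])
plan([.503,.089,.1],.09,6)"
```

```text
0.89 [[0.532, 0.125], [0.538, 0.06], [0.462, 0.053], [0.456, 0.117]]
0.7 [[0.554, -0.124], [0.562, -0.191], [0.489, -0.198], [0.481, -0.131]]
0.56 [[0.544, -0.002], [0.55, -0.064], [0.472, -0.072], [0.466, -0.01]]
t 8.65 p [0.2953 0.1847 0.1843] rotvec [ 0.005  0.02  -0.007] world d [ 0.2077 -0.0957 -0.0843] F [-0.35 -0.6  -0.01] T [0.003 0.029 0.024] w -0.0002 q [ 0.4  -0.4   1.81 -0.    1.71 -1.26]
[0.001, 0.003, -0.001] [-32.9, -18.8, 14.6]
[0.001, 0.003, -0.001] [-32.9, -18.9, 14.5]
[0.001, 0.003, -0.001] [-32.9, -18.9, 14.4]
[0.001, 0.003, -0.001] [-33.0, -18.9, 14.3]
[0.001, 0.003, -0.001] [-33.0, -18.9, 14.2]
[0.001, 0.003, -0.001] [-33.0, -19.0, 14.1]
```

Call:
servo_tool([
  [[0, 0.01, 0], [-40, -22, 10], 0],
  [[0, 0.01, 0], [-50, -25, 20], 0],
  [[0, 0, 0], [-50, -25, 25], 0],
  [[0, 0, 0], [-50, -22, 25], 0],
  [[0, 0, 0], [-20, 0, 20], 0],
  [[0, 0, 0], [0, 0, 0], 0],
  [[0, 0, 0], [0, 0, 0], 0],
  [[0, 0, 0], [0, 0, 0], 0],
])

```text
t: 9.65
eef_pos: [0.5207, 0.1085, 0.0858]
tool_rot: [0.003, -0.043, 0.999, 0.004]
wrist_force: [-0.2, -0.4, -0.5]
grip_width: 0.0858
```

```bash
python3 -c "
from h import *
plan([.506,.091,-.025],.09,4)"
```

```text
t 9.65 p [0.5207 0.1085 0.0858] rotvec [ 0.008  0.006 -0.003] world d [-0.0147 -0.0175 -0.1108] F [-0.2  -0.43 -0.52] T [ 0.029 -0.035  0.019] w 0.0858 q [ 0.09  0.09  1.59  0.01  1.46 -1.57]
[0.002, 0.002, -0.001] [4.2, -4.3, 27.6]
[0.002, 0.002, -0.001] [4.2, -4.2, 27.7]
[0.002, 0.002, -0.001] [4.1, -4.2, 27.7]
[0.002, 0.002, -0.001] [4.1, -4.1, 27.7]
```

Call:
servo_tool([
  [[0.008, 0.006, 0], [8, -9, 0], 0],
  [[0, 0, 0], [7, -7, 5], 0],
  [[0, 0, 0], [0, 0, 25], 0],
  [[0, 0, 0], [0, 0, 25], 0],
  [[0, 0, 0], [0, 0, 25], 0],
  [[0, 0, 0], [0, 0, 15], 0],
  [[0, 0, 0], [0, 0, 0], 0],
  [[0, 0, 0], [0, 0, 0], 0],
])

```text
t: 10.65
eef_pos: [0.5057, 0.0888, -0.0067]
tool_rot: [0.005, -0.044, 0.999, -0.001]
wrist_force: [0.3, 0.6, 0.4]
grip_width: 0.0856
```

```bash
python3 -c "
from h import *
plan([.506,.091,-.025],.09,1)"
```

```text
t 10.65 p [ 0.5057  0.0888 -0.0067] rotvec [-0.002  0.01  -0.003] world d [ 0.0003  0.0022 -0.0183] F [0.33 0.64 0.37] T [ 0.021  0.02  -0.025] w 0.0856 q [ 0.06  0.13  1.74 -0.    1.26 -1.59]
[-0.002, 0.01, -0.003] [-0.3, 2.2, 18.3]
```

Call:
servo_tool([
  [[0, 0.01, 0], [0, 2, 9], 0],
  [[0, 0, 0], [0, 0, 9], 0],
  [[0, 0, 0], [0, 0, 0], 1],
  [[0, 0, 0], [0, 0, 0], 1],
  [[0, 0, 0], [0, 0, 0], 1],
  [[0, 0, 0], [0, 0, 0], 1],
  [[0, 0, 0], [0, 0, 0], 1],
  [[0, 0, 0], [0, 0, 0], 1],
])

```text
t: 11.65
eef_pos: [0.5079, 0.0915, -0.0233]
tool_rot: [0.002, -0.044, 0.999, -0.0]
wrist_force: [0.7, 0.8, 0.1]
grip_width: 0.0596
```

```bash
python3 -c "
from h import *
plan([.406,.082,-.023],.09,1)"
```

```text
t 11.65 p [ 0.5079  0.0915 -0.0233] rotvec [-0.001  0.004 -0.002] world d [-0.1019 -0.0095  0.0003] F [0.75 0.76 0.06] T [0.177 0.021 0.   ] w 0.0596 q [ 0.07  0.16  1.74 -0.    1.24 -1.59]
[-0.001, 0.004, -0.002] [102.4, -0.5, -0.7]
```

Case A is held (59.6 mm). Next I draw it out, lift and shake.

Call:
servo_tool([
  [[0, 0, 0], [10, 0, 0], 1],
  [[0, 0, 0], [20, 0, 0], 1],
  [[0, 0, 0], [25, 0, 0], 1],
  [[0, 0, 0], [25, 0, 0], 1],
  [[0, 0, 0], [20, 0, -5], 1],
  [[0, 0, 0], [0, 0, -30], 1],
  [[0, 0, 0], [0, 0, -50], 1],
  [[0, 0, 0], [0, 0, -50], 1],
])

```text
t: 12.65
eef_pos: [0.3928, 0.081, 0.104]
tool_rot: [-0.009, -0.044, 0.999, -0.002]
wrist_force: [0.4, 0.1, -4.7]
grip_width: 0.059
```

Call:
servo_tool([
  [[0, 0, 0], [0, 0, -20], 1],
  [[0, 0, 0], [0, 0, 0], 1],
  [[0, 0, 0], [-50, 0, 0], 1],
  [[0, 0, 0], [-60, 0, 0], 1],
  [[0, 0, 0], [60, 0, 0], 1],
  [[0, 0, 0], [60, 0, 0], 1],
  [[0, 0, 0], [-60, 0, 0], 1],
  [[0, 0, 0], [-60, 0, 0], 1],
])

```text
t: 13.65
eef_pos: [0.4726, 0.088, 0.0779]
tool_rot: [-0.052, -0.044, 0.998, -0.004]
wrist_force: [1.2, -0.2, -2.8]
grip_width: 0.0597
```

Call:
servo_tool([
  [[0, 0, 0], [60, 0, 0], 1],
  [[0, 0, 0], [60, 0, 0], 1],
  [[0, 0, 0], [-60, 0, 0], 1],
  [[0, 0, 0], [-60, 0, 0], 1],
  [[0, 0, 0], [60, 0, 0], 1],
  [[0, 0, 0], [60, 0, 0], 1],
  [[0, 0, 0], [0, 0, 0], 1],
  [[0, 0, 0], [0, 0, 0], 1],
])

```text
t: 14.65
eef_pos: [0.3101, 0.0736, 0.0346]
tool_rot: [-0.124, -0.043, 0.991, -0.006]
wrist_force: [0.3, 0.2, -4.2]
grip_width: 0.0594
```

```bash
python3 -c "
from h import *
plan([.406,.082,.15],.09,1)"
```

```text
t 14.65 p [0.3101 0.0736 0.0346] rotvec [-0.001 -0.25  -0.003] world d [0.0959 0.0084 0.1154] F [ 0.3   0.18 -4.21] T [ 0.025 -0.275 -0.006] w 0.0594 q [ 0.06 -0.13  1.94 -0.01  1.59 -1.59]
[-0.001, -0.25, -0.003] [-64.8, -0.2, -135.6]
```

Call:
servo_tool([
  [[0, 0.08, 0], [0, 0, -40], 1],
  [[0, 0.07, 0], [0, 0, -40], 1],
  [[0, 0, 0], [0, 0, -40], 1],
  [[0, 0, 0], [0, 0, 0], 1],
  [[0, 0, 0], [0, 0, 0], 1],
  [[0, -0.1, 0], [-15, 0, 0], 1],
  [[0, -0.12, 0], [-15, 0, 0], 1],
  [[0, -0.12, 0], [-15, 0, 0], 1],
])

```text
t: 15.65
eef_pos: [0.3866, 0.0804, 0.124]
tool_rot: [-0.037, -0.043, 0.998, -0.002]
wrist_force: [0.2, -0.1, -3.9]
grip_width: 0.0594
```

```bash
cat >> h.py <<'E'
def avg(n=8):
    L=[]
    for i in range(n):
        optics.camera("top");s=status.read_state();L.append(np.r_[s["wrist_force"],s["torque"]])
    L=np.array(L);print("avg F,T",L.mean(0).round(3),"sd",L.std(0).round(3),"t",s["t"])
E
python3 -c "
from h import *
plan([.406,.082,.14],.09,1)"
```

```text
t 15.65 p [0.3866 0.0804 0.124 ] rotvec [-0.001 -0.074 -0.003] world d [0.0194 0.0016 0.016 ] F [ 0.16 -0.06 -3.85] T [ 0.012 -0.016 -0.016] w 0.0594 q [ 0.06 -0.18  1.77 -0.    1.63 -1.59]
[-0.001, -0.074, -0.003] [-18.3, -0.1, -17.4]
```

Call:
servo_tool([
  [[0, -0.07, 0], [-15, 0, -10], 1],
  [[0, -0.01, 0], [0, 0, 0], 1],
  [[0, 0, 0], [0, 0, 0], 1],
  [[0, 0, 0], [0, 0, 0], 1],
  [[0, 0, 0], [0, 0, 0], 1],
  [[0, 0, 0], [0, 0, 0], 1],
  [[0, 0, 0], [0, 0, 0], 1],
  [[0, 0, 0], [0, 0, 0], 1],
])

```text
t: 16.65
eef_pos: [0.3943, 0.0812, 0.1248]
tool_rot: [-0.005, -0.044, 0.999, -0.001]
wrist_force: [-0.2, -0.1, -4.2]
grip_width: 0.0593
```

```bash
python3 -c "
from h import *
plan([.406,.082,.14],.09,1);avg()"
```

```text
t 16.65 p [0.3943 0.0812 0.1248] rotvec [-0.001 -0.01  -0.003] world d [0.0117 0.0008 0.0152] F [-0.17 -0.13 -4.24] T [0.006 0.032 0.034] w 0.0593 q [ 0.06 -0.22  1.8  -0.    1.57 -1.59]
[-0.001, -0.01, -0.003] [-11.6, -0.3, -15.3]
avg F,T [-2.300e-02  1.140e-01 -4.052e+00 -1.300e-02  4.400e-02  2.000e-03] sd [0.336 0.441 0.462 0.025 0.023 0.013] t 17.05
```

Call:
servo_tool([
  [[0, -0.13, 0], [0, 0, 0], 1],
  [[0, -0.15, 0], [0, 0, 0], 1],
  [[0, -0.12, 0], [0, 0, 0], 1],
  [[0, 0, 0], [0, 0, 0], 1],
  [[0, 0, 0], [0, 0, 0], 1],
  [[0, 0.13, 0], [0, 0, 0], 1],
  [[0, 0.15, 0], [0, 0, 0], 1],
  [[0, 0.12, 0], [0, 0, 0], 1],
])

```text
t: 18.05
eef_pos: [0.3952, 0.0812, 0.1248]
tool_rot: [-0.009, -0.043, 0.999, -0.001]
wrist_force: [-0.1, 0.2, -4.9]
grip_width: 0.0594
```

```bash
python3 -c "
from h import *
plan([.406,.082,.14],.09,1);avg();plan([.406,.082,-.023],.09,1)"
```

```text
t 18.05 p [0.3952 0.0812 0.1248] rotvec [-0.001 -0.018 -0.003] world d [0.0108 0.0008 0.0152] F [-0.12  0.16 -4.86] T [-0.045 -0.005  0.008] w 0.0594 q [ 0.06 -0.21  1.79 -0.    1.58 -1.59]
[-0.001, -0.018, -0.003] [-10.6, -0.1, -15.4]
avg F,T [ 7.200e-01 -1.530e-01 -4.029e+00  3.000e-03 -2.800e-02  8.000e-03] sd [1.943 0.407 0.674 0.032 0.139 0.035] t 18.45
t 18.45 p [0.3922 0.0811 0.124 ] rotvec [-0.001 -0.014 -0.003] world d [ 0.0138  0.0009 -0.147 ] F [-0.13  0.01 -3.98] T [ 0.019 -0.014  0.019] w 0.0595 q [ 0.06 -0.22  1.8  -0.    1.58 -1.59]
[-0.001, -0.014, -0.003] [-15.9, -0.1, 146.8]
```

```bash
python3 -c "
from h import *
avg(10)"
```

```text
avg F,T [-0.268 -0.106 -4.449 -0.019  0.028 -0.006] sd [0.481 0.418 0.682 0.02  0.013 0.028] t 18.95
```

Case A is silent: tipping it both ways left the moment unchanged (0.044, then 0.028 N m, where the ball would shift it by 0.13). At about 0.43 kg it is also lighter than any case with the ball could be. I'm setting it down.

Call:
servo_tool([
  [[0, -0.014, 0], [0, 0, 30], 1],
  [[0, 0, 0], [0, 0, 40], 1],
  [[0, 0, 0], [0, 0, 40], 1],
  [[0, 0, 0], [0, 0, 20], 1],
  [[0, 0, 0], [0, 0, 10], 1],
  [[0, 0, 0], [0, 0, 3], 1],
  [[0, 0, 0], [0, 0, 0], 1],
  [[0, 0, 0], [0, 0, 0], 1],
])

```text
t: 19.95
eef_pos: [0.3966, 0.0811, -0.0194]
tool_rot: [0.004, -0.043, 0.999, -0.0]
wrist_force: [-0.8, -0.9, -4.1]
grip_width: 0.0595
```

```bash
python3 -c "
from h import *
plan([.392,.081,-.023],.09,1)"
```

```text
t 19.95 p [ 0.3966  0.0811 -0.0194] rotvec [-0.001  0.009 -0.003] world d [-0.0046 -0.0001 -0.0036] F [-0.77 -0.91 -4.14] T [0.011 0.055 0.007] w 0.0595 q [ 0.06 -0.1   2.   -0.    1.23 -1.59]
[-0.001, 0.009, -0.003] [4.6, 0.3, 3.6]
```

Call:
servo_tool([
  [[0, 0.009, 0], [0, 0, 3], 1],
  [[0, 0, 0], [0, 0, 1.5], 1],
  [[0, 0, 0], [0, 0, 0], 0],
  [[0, 0, 0], [0, 0, 0], 0],
  [[0, 0, 0], [0, 0, 0], 0],
  [[0, 0, 0], [0, 0, -30], 0],
  [[0, 0, 0], [0, 0, -50], 0],
  [[0, 0, 0], [0, 0, -20], 0],
])

```text
t: 20.95
eef_pos: [0.3986, 0.0814, 0.0811]
tool_rot: [0.002, -0.043, 0.999, -0.001]
wrist_force: [-0.5, 0.2, -0.5]
grip_width: 0.0853
```

```bash
python3 -c "
from h import *
plan([.515,-.0375,.08],.125,4)"
```

```text
t 20.95 p [0.3986 0.0814 0.0811] rotvec [-0.002  0.004 -0.038] world d [ 0.1164 -0.1189 -0.0011] F [-0.48  0.19 -0.48] T [-0.007 -0.015 -0.017] w 0.0853 q [ 0.06 -0.19  1.86 -0.    1.47 -1.59]
[-0.0, 0.001, -0.01] [-26.4, -32.1, 0.4]
[-0.0, 0.001, -0.01] [-26.1, -32.4, 0.4]
[-0.0, 0.001, -0.01] [-25.8, -32.6, 0.4]
[-0.0, 0.001, -0.01] [-25.5, -32.9, 0.3]
```

Call:
servo_tool([
  [[0, 0, -0.01], [-26, -32, 0], 0],
  [[0, 0, -0.01], [-26, -33, 0], 0],
  [[0, 0, -0.01], [-26, -33, 0], 0],
  [[0, 0, -0.01], [-25, -33, 0], 0],
  [[0, 0, 0], [0, 0, 0], 0],
  [[0, 0, 0], [0, 0, 0], 0],
  [[0, 0, 0], [0, 0, 0], 0],
  [[0, 0, 0], [0, 0, 0], 0],
])

```text
t: 21.95
eef_pos: [0.5203, -0.0398, 0.0879]
tool_rot: [0.008, -0.066, 0.998, -0.001]
wrist_force: [0.6, 0.3, 0.4]
grip_width: 0.0855
```

```bash
python3 -c "
from h import *
plan([.515,-.0375,-.024],.125,1)"
```

```text
t 21.95 p [ 0.5203 -0.0398  0.0879] rotvec [-0.002  0.016  0.007] world d [-0.0053  0.0023 -0.1119] F [0.61 0.34 0.44] T [ 0.014  0.041 -0.001] w 0.0855 q [-0.19  0.06  1.61  0.    1.45 -1.89]
[-0.002, 0.016, 0.007] [6.7, 3.2, 111.8]
```

Call:
servo_tool([
  [[0, 0.01, 0.007], [5, 3, 5], 0],
  [[0, 0.006, 0], [2, 0, 20], 0],
  [[0, 0, 0], [0, 0, 25], 0],
  [[0, 0, 0], [0, 0, 25], 0],
  [[0, 0, 0], [0, 0, 20], 0],
  [[0, 0, 0], [0, 0, 12], 0],
  [[0, 0, 0], [0, 0, 0], 0],
  [[0, 0, 0], [0, 0, 0], 0],
])

```text
t: 22.95
eef_pos: [0.508, -0.0355, -0.0286]
tool_rot: [-0.004, -0.064, 0.998, -0.0]
wrist_force: [0.0, -0.8, -0.6]
grip_width: 0.0852
```

```bash
python3 -c "
from h import *
plan([.515,-.0375,-.024],.125,1)"
```

```text
t 22.95 p [ 0.508  -0.0355 -0.0286] rotvec [-0.    -0.008  0.002] world d [ 0.007  -0.002   0.0046] F [ 0.01 -0.82 -0.58] T [0.006 0.019 0.041] w 0.0852 q [-0.18  0.16  1.75 -0.    1.24 -1.88]
[-0.0, -0.008, 0.002] [-6.6, -2.9, -4.6]
```

Call:
servo_tool([
  [[0, -0.008, 0], [-5, -3, -4], 0],
  [[0, 0, 0], [0, 0, 0], 1],
  [[0, 0, 0], [0, 0, 0], 1],
  [[0, 0, 0], [0, 0, 0], 1],
  [[0, 0, 0], [0, 0, 0], 1],
  [[0, 0, 0], [0, 0, 0], 1],
  [[0, 0, 0], [0, 0, 0], 1],
  [[0, 0, 0], [0, 0, 0], 1],
])

```text
t: 23.95
eef_pos: [0.5158, -0.0375, -0.0217]
tool_rot: [0.003, -0.063, 0.998, 0.0]
wrist_force: [0.2, 1.2, -0.3]
grip_width: 0.0593
```

```bash
python3 -c "
from h import *
plan([.415,-.048,-.024],.125,1)"
```

```text
t 23.95 p [ 0.5158 -0.0375 -0.0217] rotvec [-0.     0.006  0.002] world d [-0.1008 -0.0105 -0.0023] F [ 0.19  1.23 -0.3 ] T [0.34  0.108 0.008] w 0.0593 q [-0.18  0.16  1.74  0.    1.24 -1.88]
[-0.0, 0.006, 0.002] [101.4, 2.4, 1.7]
```

Call:
servo_tool([
  [[0, 0, 0], [10, 0, 0], 1],
  [[0, 0, 0], [20, 0, 0], 1],
  [[0, 0, 0], [25, 0, 0], 1],
  [[0, 0, 0], [25, 0, 0], 1],
  [[0, 0, 0], [20, 0, -5], 1],
  [[0, 0, 0], [0, 0, -30], 1],
  [[0, 0, 0], [0, 0, -50], 1],
  [[0, 0, 0], [0, 0, -50], 1],
])

```text
t: 24.95
eef_pos: [0.3989, -0.0497, 0.1014]
tool_rot: [-0.011, -0.063, 0.998, 0.002]
wrist_force: [2.4, -0.0, -7.2]
grip_width: 0.0598
```

Call:
servo_tool([
  [[0, 0, 0], [0, 0, -30], 1],
  [[0, 0, 0], [0, 0, 0], 1],
  [[0, -0.02, 0], [-50, 0, -5], 1],
  [[0, -0.02, 0], [-60, 0, -5], 1],
  [[0, -0.02, 0], [60, 0, -5], 1],
  [[0, -0.02, 0], [60, 0, -5], 1],
  [[0, -0.02, 0], [-60, 0, -5], 1],
  [[0, -0.02, 0], [-60, 0, -5], 1],
])

```text
t: 25.95
eef_pos: [0.4723, -0.033, 0.1067]
tool_rot: [-0.003, -0.059, 0.998, 0.018]
wrist_force: [1.9, -0.4, -6.0]
grip_width: 0.0594
```

Call:
servo_tool([
  [[0, -0.02, 0], [60, 0, -5], 1],
  [[0, -0.02, 0], [60, 0, -5], 1],
  [[0, -0.02, 0], [-60, 0, -5], 1],
  [[0, -0.02, 0], [-60, 0, -5], 1],
  [[0, -0.02, 0], [60, 0, -5], 1],
  [[0, -0.02, 0], [40, 0, -5], 1],
  [[0, 0, 0], [0, 0, 0], 1],
  [[0, 0, 0], [0, 0, 0], 1],
])

```text
t: 26.95
eef_pos: [0.3277, -0.0369, 0.066]
tool_rot: [-0.018, -0.055, 0.997, 0.044]
wrist_force: [0.1, 0.4, -6.9]
grip_width: 0.0594
```

```bash
python3 -c "
from h import *
plan([.415,-.048,.14],.125,1);avg(5)"
```

```text
t 26.95 p [ 0.3277 -0.0369  0.066 ] rotvec [ 0.089 -0.03  -0.015] world d [ 0.0873 -0.0111  0.074 ] F [ 0.14  0.38 -6.87] T [-0.036 -0.314 -0.001] w 0.0594 q [-0.36 -0.32  2.    0.07  1.53 -2.04]
[0.089, -0.03, -0.015] [-83.2, -13.8, -78.2]
avg F,T [ 3.000e-02  1.030e-01 -7.719e+00 -2.160e-01  1.230e-01  6.000e-03] sd [0.226 0.416 0.748 0.082 0.122 0.029] t 27.2
```

Call:
servo_tool([
  [[0.045, 0.1, -0.01], [-30, -5, -25], 1],
  [[0.045, 0.15, -0.005], [-30, -5, -25], 1],
  [[0, 0.12, 0], [-20, 0, -20], 1],
  [[0, 0, 0], [0, 0, 0], 1],
  [[0, 0, 0], [0, 0, 0], 1],
  [[0, -0.12, 0], [0, 0, 0], 1],
  [[0, -0.15, 0], [0, 0, 0], 1],
  [[0, -0.1, 0], [0, 0, 0], 1],
])

```text
t: 28.2
eef_pos: [0.4208, -0.0371, 0.1207]
tool_rot: [-0.014, -0.069, 0.998, -0.001]
wrist_force: [-0.1, 0.0, -7.1]
grip_width: 0.0593
```

```bash
python3 -c "
from h import *
plan([.415,-.048,.14],.125,1)"
```

```text
t 28.2 p [ 0.4208 -0.0371  0.1207] rotvec [-0.    -0.028  0.014] world d [-0.0058 -0.0109  0.0193] F [-0.09  0.03 -7.07] T [ 0.019  0.138 -0.042] w 0.0593 q [-0.21 -0.15  1.75 -0.01  1.57 -1.92]
[-0.0, -0.028, 0.014] [7.8, -10.0, -19.1]
```

Call:
servo_tool([
  [[0, -0.02, 0], [0, 0, -10], 1],
  [[0, 0, 0], [0, 0, 0], 1],
  [[0, 0, 0], [0, 0, 0], 1],
  [[0, 0, 0], [0, 0, 0], 1],
  [[0, 0, 0], [0, 0, 0], 1],
  [[0, 0, 0], [0, 0, 0], 1],
  [[0, 0, 0], [0, 0, 0], 1],
  [[0, 0, 0], [0, 0, 0], 1],
])

```text
t: 29.2
eef_pos: [0.4185, -0.0371, 0.1315]
tool_rot: [-0.005, -0.069, 0.998, -0.0]
wrist_force: [-0.4, 0.1, -7.9]
grip_width: 0.0594
```

```bash
python3 -c "
from h import *
plan([.415,-.048,.14],.125,1);avg(6)"
```

```text
t 29.2 p [ 0.4185 -0.0371  0.1315] rotvec [ 0.    -0.01   0.012] world d [-0.0035 -0.0109  0.0085] F [-0.37  0.1  -7.93] T [-0.051  0.162 -0.008] w 0.0594 q [-0.22 -0.18  1.75 -0.    1.58 -1.93]
[0.0, -0.01, 0.012] [5.0, -10.3, -8.4]
avg F,T [-2.820e-01  1.000e-01 -7.966e+00 -5.000e-03  2.040e-01  0.000e+00] sd [0.456 0.565 0.678 0.032 0.018 0.018] t 29.5
```

Call:
servo_tool([
  [[0, -0.13, 0], [0, 0, 0], 1],
  [[0, -0.15, 0], [0, 0, 0], 1],
  [[0, -0.12, 0], [0, 0, 0], 1],
  [[0, 0, 0], [0, 0, 0], 1],
  [[0, 0, 0], [0, 0, 0], 1],
  [[0, 0.1, 0], [0, 0, 0], 1],
  [[0, 0.15, 0], [0, 0, 0], 1],
  [[0, 0.1, 0], [0, 0, 0], 1],
])

```text
t: 30.5
eef_pos: [0.4192, -0.0375, 0.1319]
tool_rot: [0.017, -0.069, 0.998, -0.0]
wrist_force: [-0.0, -1.0, -8.2]
grip_width: 0.0592
```

Call:
servo_tool([
  [[0, 0, 0], [0, 0, 0], 1],
  [[0, 0, 0], [0, 0, 0], 1],
  [[0, 0, 0], [0, 0, 0], 1],
  [[0, 0, 0], [0, 0, 0], 1],
  [[0, 0, 0], [0, 0, 0], 1],
  [[0, 0, 0], [0, 0, 0], 1],
  [[0, 0, 0], [0, 0, 0], 1],
  [[0, 0, 0], [0, 0, 0], 1],
])

```text
t: 31.5
eef_pos: [0.4222, -0.037, 0.1332]
tool_rot: [0.019, -0.069, 0.997, -0.0]
wrist_force: [0.1, 0.7, -8.1]
grip_width: 0.0591
```

```bash
python3 -c "
from h import *
plan([.415,-.048,.14],.125,1);avg(6)"
```

```text
t 31.5 p [ 0.4222 -0.037   0.1332] rotvec [-0.003  0.039  0.014] world d [-0.0072 -0.011   0.0068] F [ 0.1   0.69 -8.11] T [-0.189  0.359 -0.027] w 0.0591 q [-0.23 -0.21  1.77  0.01  1.54 -1.94]
[-0.003, 0.039, 0.014] [8.4, -9.9, -7.1]
avg F,T [ 2.380e-01 -2.770e-01 -7.992e+00  1.000e-03  1.240e-01  9.000e-03] sd [0.661 0.58  0.905 0.092 0.183 0.023] t 31.8
```

```bash
python3 -c "
from h import *
L=[]
for i in range(12):
  optics.camera('top');s=status.read_state();L.append(s['torque'][1])
print(np.round(L,3),np.mean(L),s['eef_pos'],s['tool_rot'])"
```

```text
[-0.059 -0.123  0.083  0.378  0.395  0.095 -0.052  0.009  0.278  0.413
  0.341 -0.072] 0.14062169126283927 [ 0.42227573 -0.03697975  0.13310637] [ 1.92461153e-02 -6.93619187e-02  9.97405824e-01 -3.66411554e-04]
```

Call:
servo_tool([
  [[0, 0.02, 0.007], [0, 0, 0], 1],
  [[0, 0.02, 0.007], [0, 0, 0], 1],
  [[0, 0, 0], [0, 0, 0], 1],
  [[0, 0, 0], [0, 0, 0], 1],
  [[0, 0, 0], [0, 0, 0], 1],
  [[0, 0, 0], [0, 0, 0], 1],
  [[0, 0, 0], [0, 0, 0], 1],
  [[0, 0, 0], [0, 0, 0], 1],
])

```text
t: 33.4
eef_pos: [0.4225, -0.037, 0.1331]
tool_rot: [-0.002, -0.062, 0.998, -0.002]
wrist_force: [-0.1, -0.7, -7.9]
grip_width: 0.0592
```

```bash
python3 -c "
from h import *
L=[]
for i in range(16):
  optics.camera('top');s=status.read_state();L.append(s['torque'][1])
print(np.round(L,3),np.mean(L[:13]),s['eef_pos'],s['tool_rot'],s['t'])
p=optics.camera('scene');save(p,'s6');cv2.imwrite('pics/c6.png',cv2.resize(p['pixels'][:,:,::-1][120:300,180:480],None,fx=2.5,fy=2.5,interpolation=2))"
```

```text
[0.128 0.121 0.181 0.164 0.148 0.138 0.139 0.191 0.197 0.142 0.124 0.173
 0.147 0.169 0.17  0.209] 0.15315020174332908 [ 0.42258153 -0.03694276  0.13306603] [-0.00197295 -0.06191922  0.99807778 -0.00169079] 34.2
```

View pics/c6.png

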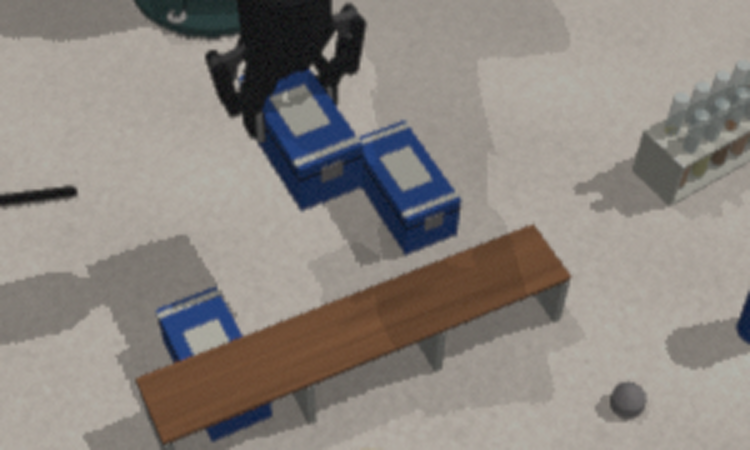

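The picture shows case A flat on the bench (px ~410,190), B held level (~310,140) and C still in its lane. B's result isn't clear yet, so I'm tipping it harder, with a check at each end.

Call:
servo_tool([
  [[0, 0.16, 0], [0, 0, 0], 1],
  [[0, 0.16, 0], [0, 0, 0], 1],
  [[0, 0.14, 0], [0, 0, 0], 1],
  [[0, 0, 0], [0, 0, 0], 1],
  [[0, 0, 0], [0, 0, 0], 1],
  [[0, 0, 0], [0, 0, 0], 1],
  [[0, 0, 0], [0, 0, 0], 1],
  [[0, 0, 0], [0, 0, 0], 1],
])

```text
t: 35.25
eef_pos: [0.4251, -0.0373, 0.1353]
tool_rot: [-0.226, -0.059, 0.972, -0.017]
wrist_force: [0.6, 0.4, -7.0]
grip_width: 0.0593
```

```bash
python3 -c "
from h import *
plan([.415,-.048,.14],.125,1);avg(3)"
```

```text
t 35.25 p [ 0.4251 -0.0373  0.1353] rotvec [-0.005 -0.457 -0.004] world d [-0.0101 -0.0107  0.0047] F [ 0.62  0.43 -6.97] T [ 0.062 -0.471  0.012] w 0.0593 q [-0.12  0.2   1.44 -0.12  1.95 -1.84]
[-0.005, -0.457, -0.004] [12.2, -9.4, 0.8]
avg F,T [-0.344 -0.042 -7.849  0.089 -0.58  -0.   ] sd [0.493 0.116 0.636 0.065 0.13  0.049] t 35.4
```

Call:
servo_tool([
  [[0, -0.15, 0], [0, 0, 0], 1],
  [[0, -0.15, 0], [0, 0, 0], 1],
  [[0, -0.14, 0], [0, 0, 0], 1],
  [[0, 0, 0], [0, 0, 0], 1],
  [[0, 0, 0], [0, 0, 0], 1],
  [[0, 0, 0], [0, 0, 0], 1],
  [[0, 0, 0], [0, 0, 0], 1],
  [[0, 0, 0], [0, 0, 0], 1],
])

```text
t: 36.4
eef_pos: [0.4227, -0.0371, 0.1306]
tool_rot: [-0.013, -0.062, 0.998, -0.002]
wrist_force: [0.6, -0.2, -8.2]
grip_width: 0.0594
```

```bash
python3 -c "
from h import *
plan([.415,-.048,.14],.125,1);avg(6)"
```

```text
t 36.4 p [ 0.4227 -0.0371  0.1306] rotvec [-0.003 -0.027 -0.001] world d [-0.0077 -0.0109  0.0094] F [ 0.6  -0.19 -8.23] T [ 0.01   0.209 -0.02 ] w 0.0594 q [-0.21 -0.15  1.73 -0.01  1.59 -1.91]
[-0.003, -0.027, -0.001] [9.3, -9.9, -9.1]
avg F,T [ 0.172  0.281 -8.256 -0.078  0.337 -0.01 ] sd [0.377 0.383 0.463 0.036 0.1   0.024] t 36.7
```

Call:
servo_tool([
  [[0, -0.16, 0], [0, 0, 0], 1],
  [[0, -0.16, 0], [0, 0, 0], 1],
  [[0, -0.14, 0], [0, 0, 0], 1],
  [[0, 0, 0], [0, 0, 0], 1],
  [[0, 0, 0], [0, 0, 0], 1],
  [[0, 0.15, 0], [0, 0, 0], 1],
  [[0, 0.15, 0], [0, 0, 0], 1],
  [[0, 0.14, 0], [0, 0, 0], 1],
])

```text
t: 37.7
eef_pos: [0.42, -0.0369, 0.1277]
tool_rot: [-0.009, -0.062, 0.998, -0.003]
wrist_force: [-1.2, -0.3, -7.4]
grip_width: 0.0593
```

```bash
python3 -c "
from h import *
plan([.415,-.048,.14],.125,1);avg(10)
plan([.415,-.048,.14],.125,1)"
```

```text
t 37.7 p [ 0.42   -0.0369  0.1277] rotvec [-0.005 -0.019 -0.002] world d [-0.005  -0.0111  0.0123] F [-1.2  -0.26 -7.35] T [-0.099  0.353 -0.009] w 0.0593 q [-0.21 -0.17  1.75 -0.01  1.58 -1.91]
[-0.005, -0.019, -0.002] [6.6, -10.5, -12.1]
avg F,T [ 5.700e-01  2.710e-01 -8.396e+00  6.700e-02 -7.800e-02  3.000e-03] sd [1.791 0.82  0.387 0.057 0.113 0.03 ] t 38.2
t 38.2 p [ 0.4168 -0.0372  0.1267] rotvec [-0.004 -0.016 -0.003] world d [-0.0018 -0.0108  0.0133] F [ 0.43 -0.15 -8.06] T [ 0.114 -0.097 -0.044] w 0.059 q [-0.22 -0.18  1.76 -0.01  1.57 -1.91]
[-0.004, -0.016, -0.003] [3.3, -10.5, -13.2]
```

```bash
python3 -c "
from h import *
avg(10)"
```

```text
avg F,T [-0.074 -0.307 -7.444 -0.012  0.208 -0.01 ] sd [0.393 0.498 0.599 0.08  0.161 0.02 ] t 38.7
```

Call:
servo_tool([
  [[0, -0.016, 0], [0, 0, 0], 1],
  [[0, 0, 0], [0, 0, 0], 1],
  [[0, 0, 0], [0, 0, 0], 1],
  [[0, 0, 0], [0, 0, 0], 1],
  [[0, 0, 0], [0, 0, 0], 1],
  [[0, 0, 0], [0, 0, 0], 1],
  [[0, 0, 0], [0, 0, 0], 1],
  [[0, 0, 0], [0, 0, 0], 1],
])

```text
t: 39.7
eef_pos: [0.4171, -0.0371, 0.126]
tool_rot: [-0.0, -0.061, 0.998, -0.002]
wrist_force: [0.1, 0.5, -7.6]
grip_width: 0.0592
```

```bash
python3 -c "
from h import *
plan([.415,-.048,.14],.125,1);avg(10)"
```

```text
t 39.7 p [ 0.4171 -0.0371  0.126 ] rotvec [-0.004 -0.001 -0.003] world d [-0.0021 -0.0109  0.014 ] F [ 0.13  0.48 -7.64] T [ 0.023  0.223 -0.046] w 0.0592 q [-0.22 -0.19  1.77 -0.    1.56 -1.91]
[-0.004, -0.001, -0.003] [3.4, -10.6, -14.0]
avg F,T [-2.030e-01  6.300e-02 -8.093e+00 -9.800e-02  4.150e-01 -7.000e-03] sd [0.328 0.658 0.489 0.047 0.075 0.033] t 40.2
```

```bash
python3 -c "
from h import *
L=[];W=[]
for i in range(14):
  optics.camera('top');s=status.read_state();L.append(np.r_[s['wrist_force'],s['torque'],s['effort'][[1,2,4]]])
np.set_printoptions(precision=2,suppress=True,linewidth=150)
print(np.array(L),s['q'],s['qd'])"
```

```text
[[ -0.47  -0.09  -8.87  -0.14   0.43   0.08 -26.09 -34.95  -0.21]
 [ -0.85  -0.05  -8.29  -0.13   0.24   0.02 -26.09 -34.95  -0.21]
 [  0.53   0.    -8.66  -0.07   0.22  -0.   -26.09 -34.95  -0.21]
 [  0.38   0.57  -8.53   0.04   0.19   0.02 -26.09 -34.95  -0.21]
 [ -0.18   0.21  -8.14   0.     0.08   0.05 -26.09 -34.95  -0.21]
 [  0.19   1.03  -8.    -0.02   0.09  -0.02 -26.09 -34.95  -0.21]
 [ -0.16  -0.42  -7.46   0.07  -0.06  -0.   -26.09 -34.95  -0.21]
 [ -0.43  -0.74  -7.93   0.13   0.03   0.03 -26.09 -34.95  -0.21]
 [  0.12  -0.52  -8.55   0.1   -0.1   -0.02 -26.09 -34.95  -0.21]
 [  0.02  -0.7   -7.43   0.12  -0.03  -0.   -26.09 -34.95  -0.21]
 [  0.03  -0.02  -7.97   0.13  -0.01  -0.05 -26.09 -34.95  -0.21]
 [  0.14   0.95  -7.77   0.12  -0.03  -0.07 -26.09 -34.95  -0.21]
 [  0.31  -0.27  -7.88   0.02   0.03  -0.02 -26.09 -34.95  -0.21]
 [  0.96  -0.16  -7.03   0.05   0.06  -0.01 -26.09 -34.95  -0.21]] [-0.22 -0.19  1.77 -0.    1.56 -1.91] [ 0.    0.    0.    0.01 -0.   -0.  ]
```

B's moment wanders smoothly by ±0.25 N m while the arm stands still, whereas A's stayed constant. It weighs about 0.81 kg, more than any silent shell, so B has the ball. I'm presenting it.

```bash
python3 -c "
from h import *
plan([.692,-.0705,.128],.125,8)"
```

```text
t 40.9 p [ 0.4171 -0.0371  0.126 ] rotvec [-0.004 -0.001 -0.003] world d [ 0.2749 -0.0334  0.002 ] F [ 0.96 -0.16 -7.03] T [ 0.048  0.057 -0.014] w 0.0594 q [-0.22 -0.19  1.77 -0.    1.56 -1.91]
[-0.0, -0.0, -0.0] [-33.6, -8.3, -0.2]
[-0.0, -0.0, -0.0] [-33.6, -8.3, -0.2]
[-0.0, -0.0, -0.0] [-33.6, -8.4, -0.2]
[-0.0, -0.0, -0.0] [-33.6, -8.4, -0.2]
[-0.0, -0.0, -0.0] [-33.6, -8.4, -0.3]
[-0.0, -0.0, -0.0] [-33.6, -8.4, -0.3]
[-0.0, -0.0, -0.0] [-33.6, -8.4, -0.3]
[-0.0, -0.0, -0.0] [-33.6, -8.4, -0.3]
```

Call:
servo_tool([
  [[0, 0, 0], [-15, -4, -1], 1],
  [[0, 0, 0], [-25, -6, -1], 1],
  [[0, 0, 0], [-30, -8, -1], 1],
  [[0, 0, 0], [-35, -8, 0], 1],
  [[0, 0, 0], [-35, -8, 0], 1],
  [[0, 0, 0], [-35, -8, 0], 1],
  [[0, 0, 0], [-30, -8, 0], 1],
  [[0, 0, 0], [-20, -5, 0], 1],
])

```text
t: 41.9
eef_pos: [0.6617, -0.0661, 0.1263]
tool_rot: [0.002, -0.061, 0.998, -0.002]
wrist_force: [-0.4, 0.2, -7.5]
grip_width: 0.0588
```

```bash
python3 -c "
from h import *
plan([.692,-.0705,.128],.125,1)"
```

```text
t 41.9 p [ 0.6617 -0.0661  0.1263] rotvec [-0.005  0.003 -0.003] world d [ 0.0303 -0.0044  0.0017] F [-0.39  0.19 -7.47] T [ 0.016  0.251 -0.005] w 0.0588 q [-0.18  0.36  1.18 -0.    1.6  -1.88]
[-0.005, 0.003, -0.003] [-29.5, -8.0, -1.6]
```

Call:
servo_tool([
  [[0, 0, 0], [-12, -3, 0], 1],
  [[0, 0, 0], [-8, -2, 0], 1],
  [[0, 0, 0], [-4, -1, 0], 1],
  [[0, 0, 0], [0, 0, 0], 1],
  [[0, 0, 0], [0, 0, 0], 1],
  [[0, 0, 0], [0, 0, 0], 1],
  [[0, 0, 0], [0, 0, 0], 1],
  [[0, 0, 0], [0, 0, 0], 1],
])

```text
t: 42.9
eef_pos: [0.6894, -0.0696, 0.1223]
tool_rot: [0.0, -0.061, 0.998, -0.002]
wrist_force: [-0.6, 0.3, -7.8]
grip_width: 0.059
```

```bash
python3 -c "
from h import *
plan([.692,-.0705,.128],.125,1)
p=optics.camera('scene');T=optics.camera('top');s=status.read_state()
X=s['eef_pos'];q=s['tool_rot'];R=Ro.from_quat(np.r_[q[1:],q[0]])
a=p['pixels'][:,:,::-1].copy();b=T['pixels'][:,:,::-1].copy();o=[]
for im,P,c in((a,p,proj(p,np.array([.705,-.069,.15]))),(b,T,proj(T,np.array([.705,-.069,.15])))):
  x0,y0=int(c[0])-70,max(int(c[1])-70,0);z=cv2.resize(im[y0:y0+140,x0:x0+140],(400,400),interpolation=2)
  # predicted case corners: case centre -13mm in tool x, underside 22+... 
  for dx in(-.06,.06):
   for dy in(-.03,.03):
    for h in(0,.056):
     C=X+R.apply([-.013+dx,dy,-.0217-h+0]) ; v=(proj(P,C)-[x0,y0])*400/140;cv2.circle(z,tuple(int(k) for k in v),2,(0,0,255) if h else (0,255,0),-1)
  v=(proj(P,np.array([.705,-.069,.002]))-[x0,y0])*400/140;cv2.circle(z,tuple(int(k) for k in v),3,(255,0,255),-1)
  o.append(z)
cv2.imwrite('pics/c7.png',np.hstack(o))
for d in outline_of('case_a',T):
  c,sz,_=cv2.minAreaRect(cv2.findNonZero(d['region'].astype(np.uint8)));print(d['p'],d['xy'],[ray(T,k,.206)[:2].round(3).tolist() for k in cv2.boxPoints((c,sz,_))])
"
```

```text
t 42.9 p [ 0.6894 -0.0696  0.1223] rotvec [-0.004  0.    -0.003] world d [ 0.0026 -0.0009  0.0057] F [-0.63  0.27 -7.81] T [-0.14   0.503  0.032] w 0.059 q [-0.18  0.43  1.1  -0.    1.62 -1.87]
[-0.004, 0.0, -0.003] [-2.4, -1.3, -5.7]
0.87 [349.2, 167.5] [[0.741, -0.029], [0.75, -0.092], [0.639, -0.107], [0.63, -0.044]]
0.79 [398.7, 254.1] [[0.488, -0.139], [0.549, -0.157], [0.542, -0.181], [0.481, -0.163]]
0.71 [265.4, 301.8] [[0.473, 0.097], [0.478, 0.043], [0.376, 0.034], [0.372, 0.087]]
```

View pics/c7.png

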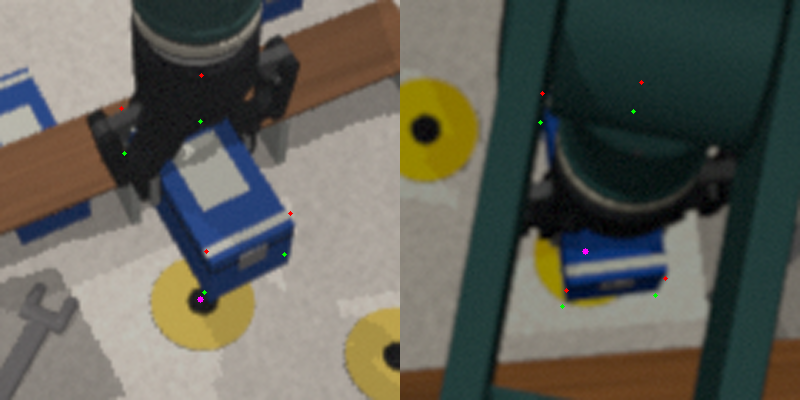

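The picture shows B held level over the mark nearest the base. Its corners are within about 2 px of my prediction, which puts its middle within 5 mm of the mark's dot. The underside is at about 144 mm, so I'm raising it 6 mm and settling.

Call:
servo_tool([
  [[0, 0, 0], [-2, 0, -3], 1],
  [[0, 0, 0], [0, 0, -3], 1],
  [[0, 0, 0], [0, 0, 0], 1],
  [[0, 0, 0], [0, 0, 0], 1],
  [[0, 0, 0], [0, 0, 0], 1],
  [[0, 0, 0], [0, 0, 0], 1],
  [[0, 0, 0], [0, 0, 0], 1],
  [[0, 0, 0], [0, 0, 0], 1],
])

```text
t: 44.05
eef_pos: [0.6917, -0.0693, 0.1285]
tool_rot: [0.0, -0.061, 0.998, -0.002]
wrist_force: [0.2, -0.2, -9.1]
grip_width: 0.0593
```

```bash
python3 -c "
from h import *
plan([.692,-.0705,.128],.125,1);avg(10)
p=optics.camera('scene');save(p,'s8')
cv2.imwrite('pics/c8.png',cv2.resize(p['pixels'][:,:,::-1][80:420,100:520],None,fx=1.8,fy=1.8,interpolation=2))"
```

```text
t 44.05 p [ 0.6917 -0.0693  0.1285] rotvec [-0.004 -0.    -0.003] world d [ 0.0003 -0.0012 -0.0005] F [ 0.2  -0.24 -9.1 ] T [-0.068  0.446 -0.001] w 0.0593 q [-0.18  0.43  1.08 -0.    1.63 -1.87]
[-0.004, -0.0, -0.003] [-0.2, -1.2, 0.5]
avg F,T [ 1.000e-02 -4.100e-02 -8.285e+00 -5.900e-02  2.680e-01  1.000e-03] sd [0.666 0.483 0.607 0.074 0.166 0.024] t 44.55
```

View pics/c8.png

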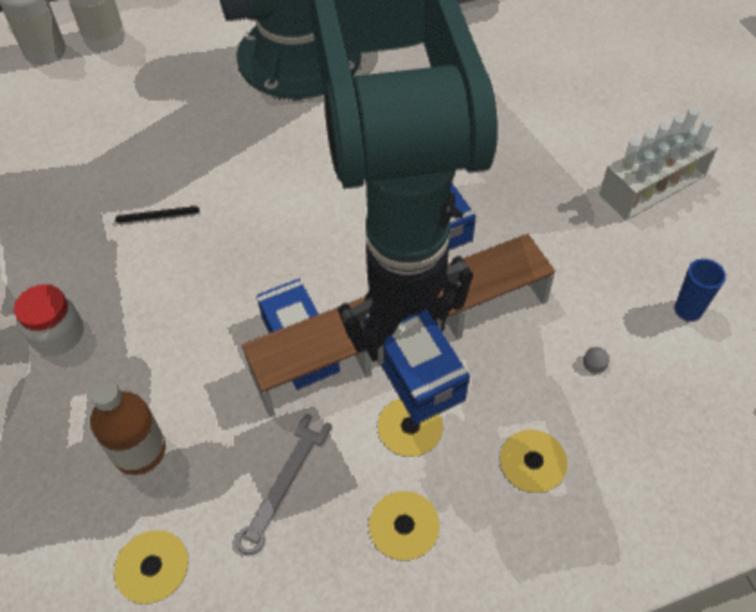

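The final view shows B over the mark nearest the base, A and C flat, and the bystanders where they were. Before handing in, I'm checking that the case itself isn't rocking, so that the moving moment comes from the ball.

```bash
python3 -c "
from h import *
F=[];T=[]
for i in range(12):
  p=optics.camera('scene');F.append(cv2.cvtColor(p['pixels'],cv2.COLOR_RGB2GRAY)[250:315,310:362].astype(np.float32));T.append(status.read_state()['torque'][1])
print(np.round(T,2));w=cv2.createHanningWindow((52,65),cv2.CV_32F)
print([np.round(cv2.phaseCorrelate(F[0],f,w)[0],2).tolist() for f in F])"
```

```text
[-0.1  -0.08  0.01  0.04  0.03  0.09  0.2   0.31  0.35  0.42  0.48  0.46]
[[0.0, 0.0], [-0.0, 0.04], [0.06, 0.04], [-0.02, 0.13], [-0.07, 0.05], [0.01, 0.12], [-0.01, 0.08], [-0.02, 0.02], [0.03, 0.1], [0.04, 0.12], [0.01, 0.14], [-0.03, 0.13]]
```

```bash
python3 -c "
from h import *
print(arm.hand_in())
s=status.read_state();print(s['t'],s['eef_pos'],s['grip_width'])"
```

```text
the job is handed in; nothing more can be done
None
the job is handed in; nothing more can be done
```

I presented case B as the rattling case and handed the job in at about 45 s. I tested A and then B; I never drew out or shook C.

- **First grasp:** it missed, because the fingertips end about 38 mm short of the reported TCP. The shut tips slid over A's top without moving it. I corrected for the offset from then on.
- **Case A (silent):** drawn out, lifted, shaken and tipped both ways. Its moment stayed steady (0.044, then 0.028 N m) and it weighs about 0.43 kg. It is set down flat in the open.
- **Case B (rattles):** it weighs about 0.81 kg, more than the heaviest empty shell (0.63 kg). Its lengthwise moment kept swinging between about -0.1 and 0.5 N m while the arm and case stood still.
- **Last checks:**
  - B is held level, with image movement under 0.15 px.
  - Its middle is within about 5 mm of the nearest mark's dot, and its underside is about 150 mm up.
  - A stands on the bench, C is still in its lane, and the other things look undisturbed.

**What disagreed:** B's tip test did not give the clean 0.13 N m step I expected. The swings were larger than the ball's weight alone explains, so I chose B on its mass and the moving load inside it. The two cameras also disagreed by 3–4 mm on B's sideways position.

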